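# Balance the swing-out rotor

### The arm

A 6-joint arm with a two-finger parallel gripper is mounted at the origin on the work surface; the furniture and walls round the work are solid. World frame = base frame: x ahead of the robot, y to its left, z up, the work surface at z = 0. Lengths are in mm, angles in rad, forces in N, time in s.
With the tool pointing down it reaches from about 275 to 825 mm from the base axis. Payload 4.9 kg.
Tool frame: the origin (TCP) lies midway between the tips of the shut fingers; the grasp point (between the pads) lies 19 mm behind it; z points along the fingers, y is the line along which they close (so a half turn about z gives the same grasp; the last joint's range is limited). The gripper opens to 85 mm and grips with 20 to 120 N. Pads are 22 mm wide; open, the fingers measure 114 mm over their backs; the gripper's body (76 mm by 85 mm) begins 54 mm behind the grasp point. The pads swing forward as they close: fully open they stand 13 mm farther back than shut.
Start: joints at [-1.4, 0.326, -0.193, 1.052, 0, 1.437], TCP at [165.068, -524.663, 231.281] pointing down, gripper open.
Joint ranges: [-2.65, 2.65], [-0.97, 1.79], [-1.3, 1.35], [-1.93, 2.1], [-1.47, 1.37], [-3.14, 3.14]. Speed limits (rad/s): [2.57, 2.57, 3.14, 3.14, 3.14, 3.14].

### API

Orientations are given as a unit quaternion [x, y, z, w].
In Python, from workcell import r, planner, vision, hand_in, monitor gives the robot as it stands. Calls block until the motion is done:
- r.move_ptp(position, orientation): joint-space move of the TCP to a pose.
- r.move_l(position, attitude=None, max_speed=150): straight line of the TCP; attitude=None keeps the orientation; max_speed is the mean speed in mm/s.
- r.set_joints(angles): joint-space move.
- r.command_gripper(opening, squeeze=None): finger opening in mm; squeeze is the grip in N (None keeps the last); returns when the fingers have stopped.
- r.sleep(seconds).
- planner.inverse_kinematics(position, orientation): joint angles nearest the present ones, or None.
- vision.camera(name): name is "side" or "top" or "wrist"; returns a dict with "color" (384x512x3 uint8, blue, green, red), "K" (3x3 intrinsics, pixels), "world_to_cam" (4x4, takes a point from world to camera coordinates); the wrist camera has in their place "hand_eye" (4x4, takes a point from camera to tool coordinates, whose origin is the TCP and whose axes are the flange's). Camera axes: x right, y up, looking along -z (the intrinsics and any distortion apply to the point x, -y, -z); pixel columns grow to the right and rows downward; lengths in mm; the calibration is good to about 2 mm. A picture is of the moment at which its call begins: read the wrist's pose just before it. There is no depth.
A pose or a line that the arm cannot do raises r.PlanningError and nothing moves.
- hand_in(): hands the job in; it is judged then, once.
Readings, each from a call of its own:
- monitor.read_clock(): time.
- monitor.read_qpos(): joint angles.
- monitor.read_qd(): joint speeds.
- monitor.read_joint_torque(): joint torques, N m.
- monitor.read_tcp_pos(): TCP position.
- monitor.read_orientation(): TCP orientation.
- monitor.read_wrist_force(): force on the tool from outside, world axes, zero at the start.
- monitor.read_torque(): the same for the moment, N m.
- monitor.read_grip_width(): finger opening in mm.
- monitor.read_gripper_force(): force on a finger pad.
Only numpy, scipy, OpenCV 4.12 (cv2) and the standard library are available. Lean on these libraries where they do the work, as an engineer would, in place of code of your own. Each camera call takes 0.05 s, during which the arm holds its last target. There are 200 camera calls.

### The job

Balance the centrifuge rotor on its stand: for each of the three tube carriers already in it, find the carrier on the bench that holds the same number and kind of tubes and set it down gently, not dropped, in the empty bucket directly opposite its match, standing upright on the bucket floor. Do not shift the three that are already loaded, and leave the two carriers that match none of them standing where they are on the bench.

Things in the scene. Friction and masses are not known exactly. Their poses are not given: they have to be found in the camera images.
- rotor: Fixed swing-out rotor, 210 mm wide, six upright steel buckets round a hub (nut to z 78 mm). Origin: rotor axis at bench level, z up. Bucket axes 76 mm from it at 0, 60, 120, 180, 240, 300 deg from its x axis. Bucket floor z = 28 mm, mouth z = 66 mm; inside 47 mm wide, flaring to 54 mm at the mouth. Every second bucket is loaded, three are empty. A seated carrier has its underside at z = 28 mm.
- seated_one: Already standing in a bucket of the rotor. Upright dark grey tube carrier, 40 mm across, deck 76 mm above its foot; foot tapers to 26 mm over the lowest 10 mm. Grip it round the body 60 to 68 mm above the foot. Origin: centre of underside, z up; yaw does not matter. Holds ONE fat tube: a single white cap 31 mm across in the middle, its top 95 mm above the foot. 160 g.
- seated_two: Already standing in a bucket of the rotor. Upright dark grey tube carrier, 40 mm across, deck 76 mm above its foot; foot tapers to 26 mm over the lowest 10 mm. Grip it round the body 60 to 68 mm above the foot. Origin: centre of underside, z up; yaw does not matter. Holds TWO tubes side by side: two white caps 16 mm across, tops 102 mm above the foot. 140 g.
- seated_four: Already standing in a bucket of the rotor. Upright dark grey tube carrier, 40 mm across, deck 76 mm above its foot; foot tapers to 26 mm over the lowest 10 mm. Grip it round the body 60 to 68 mm above the foot. Origin: centre of underside, z up; yaw does not matter. Holds FOUR slim tubes in a square: four white caps 12 mm across, tops 91 mm above the foot. 130 g.
- loose_one: Standing on the bench. Upright dark grey tube carrier, 40 mm across, deck 76 mm above its foot; foot tapers to 26 mm over the lowest 10 mm. Grip it round the body 60 to 68 mm above the foot. Origin: centre of underside, z up; yaw does not matter. Holds ONE fat tube: a single white cap 31 mm across in the middle, its top 95 mm above the foot. 160 g.
- loose_two: Standing on the bench. Upright dark grey tube carrier, 40 mm across, deck 76 mm above its foot; foot tapers to 26 mm over the lowest 10 mm. Grip it round the body 60 to 68 mm above the foot. Origin: centre of underside, z up; yaw does not matter. Holds TWO tubes side by side: two white caps 16 mm across, tops 102 mm above the foot. 140 g.
- loose_four: Standing on the bench. Upright dark grey tube carrier, 40 mm across, deck 76 mm above its foot; foot tapers to 26 mm over the lowest 10 mm. Grip it round the body 60 to 68 mm above the foot. Origin: centre of underside, z up; yaw does not matter. Holds FOUR slim tubes in a square: four white caps 12 mm across, tops 91 mm above the foot. 130 g.
- loose_three: Standing on the bench. Upright dark grey tube carrier, 40 mm across, deck 76 mm above its foot; foot tapers to 26 mm over the lowest 10 mm. Grip it round the body 60 to 68 mm above the foot. Origin: centre of underside, z up; yaw does not matter. Has four holes but only THREE slim tubes: three white caps 12 mm across (tops at 91 mm) and one open black hole. 120 g.
- loose_empty: Standing on the bench. Upright dark grey tube carrier, 40 mm across, deck 76 mm above its foot; foot tapers to 26 mm over the lowest 10 mm. Grip it round the body 60 to 68 mm above the foot. Origin: centre of underside, z up; yaw does not matter. Has four holes and NO tubes: four black holes in the flat deck. 90 g.
Things that resemble listed ones, but are neither listed nor needed, are in the scene too. Leave any orange look-alike of the loose_three alone.

How it is judged:
By the outcome, as a careful person would: the job done as asked, in the order asked, and still so for the second after the job is handed in, with the robot touching nothing.
It also fails if it takes over 96 s, if anything falls off the work surface, if the arm or the gripper's body presses on something with over 40 N, if the wrist force passes 120 N, or if a joint passes its speed limit or range.

## Working session

There is one attempt and no reset: what is moved stays moved. The work goes in short steps, each a Python script; the robot and the scene stay as the last script left them, time stands still between calls to the robot, and variables do not carry over. Pictures are saved under pics/ and viewed, at most 14 in all, crops included, and the job is handed in when it is done.

```bash
mkdir -p pics; ls; python3 - <<'E'
from workcell import r, planner, vision, hand_in, monitor
import cv2
for n in("top","side"):
    c=vision.camera(n); cv2.imwrite(f"pics/{n}0.png",cv2.resize(c["color"],(800,600),interpolation=cv2.INTER_CUBIC)); cv2.imwrite(f"pics/{n}0raw.png",c["color"]); print(n,c["K"],c["world_to_cam"],c.keys())
c=vision.camera("wrist");print(c["K"],c["hand_eye"],c.keys(),monitor.read_orientation())
E
```

```text
pics
top [[379.00995246   0.         251.7414611 ]
 [  0.         379.00995246 188.10611323]
 [  0.           0.           1.        ]] [[ 4.89245111e-03 -9.99984983e-01  2.46936307e-03  1.17942774e+02]
 [ 9.94494908e-01  5.12403710e-03  1.04659553e-01 -4.56522793e+02]
 [-1.04670635e-01  1.94372725e-03  9.94505043e-01 -1.28870933e+03]
 [ 0.00000000e+00  0.00000000e+00  0.00000000e+00  1.00000000e+00]] dict_keys(['color', 'K', 'world_to_cam'])
side [[378.4240698    0.         256.91925024]
 [  0.         378.4240698  183.59352067]
 [  0.           0.           1.        ]] [[-8.92006917e-01 -4.51363691e-01  2.43819404e-02  4.61235654e+02]
 [ 2.28692058e-01 -4.04110427e-01  8.85660604e-01 -7.99326050e+01]
 [-3.89902042e-01  7.95591341e-01  4.63692588e-01 -1.22971136e+03]
 [ 0.00000000e+00  0.00000000e+00  0.00000000e+00  1.00000000e+00]] dict_keys(['color', 'K', 'world_to_cam'])
[[265.86210277   0.         256.82699375]
 [  0.         265.86210277 191.90276278]
 [  0.           0.           1.        ]] [[-3.16464919e-04  9.60170397e-01  2.79414938e-01  6.93426652e+01]
 [ 9.99999949e-01  2.93740687e-04  1.23199538e-04  8.06237064e-01]
 [ 3.62170132e-05  2.79414963e-01 -9.60170442e-01 -1.42988460e+02]
 [ 0.00000000e+00  0.00000000e+00  0.00000000e+00  1.00000000e+00]] dict_keys(['color', 'K', 'hand_eye']) [ 9.88410945e-01  1.51800563e-01 -4.56169184e-06 -6.26868653e-04]
```

View pics/top0.png

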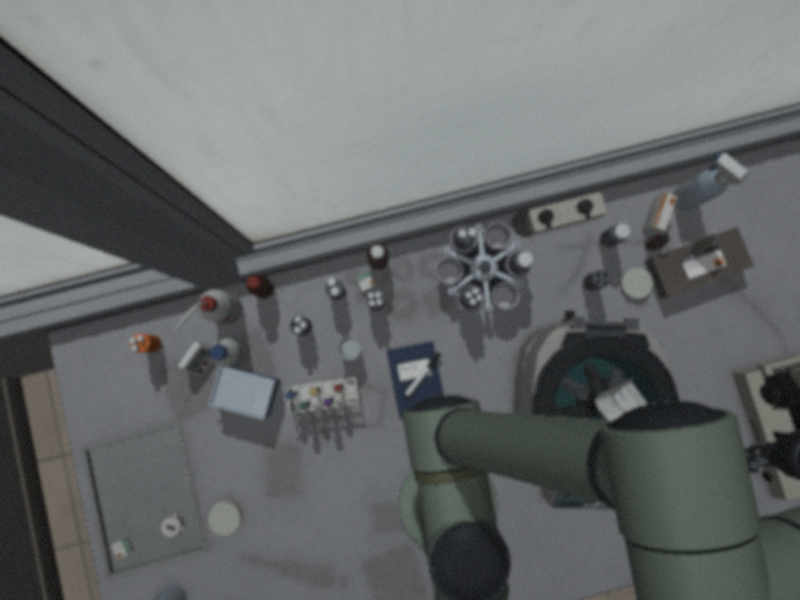

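View pics/side0.png

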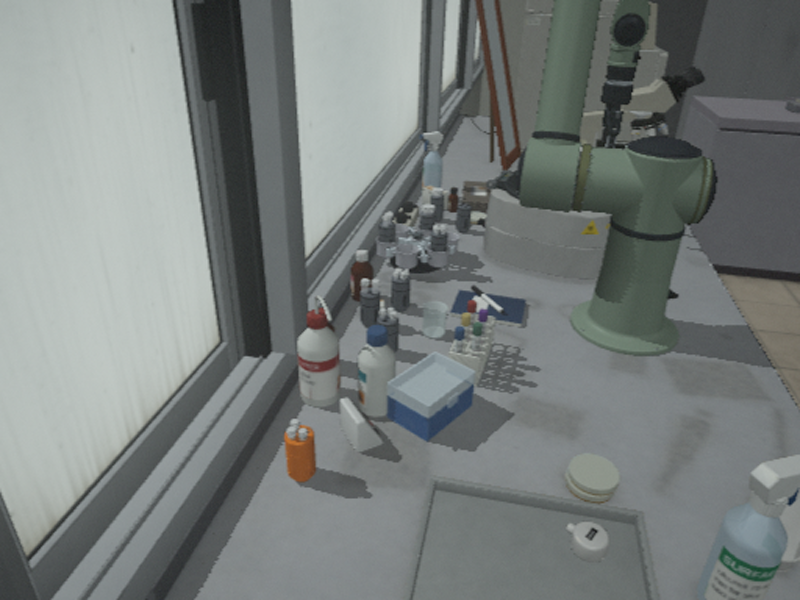

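The top view (800x600 px) shows the rotor at (484,267), loaded with two (464,237), one (523,262) and four (473,297). The loose carriers are:
- two caps at (335,288)
- three or four caps at (301,324) and (375,298)
- one cap at (617,233)
- the empty one at (598,281)
- the orange look-alike at (143,343), to be left alone

Next I'll enlarge this and compute positions.

```bash
cat > h.py <<'E'
from workcell import r, planner, vision, hand_in, monitor
import numpy as np, cv2
from scipy.spatial.transform import Rotation as R
def ray(c,u,v,z,T=None):
    """pixel -> world point at height z; T=camera-to-world"""
    K=c["K"]; T=np.linalg.inv(c["world_to_cam"]) if T is None else T
    d=T[:3,:3]@[(u-K[0,2])/K[0,0],-(v-K[1,2])/K[1,1],-1]
    return T[:3,3]+d*(z-T[2,3])/d[2]
def wrist():
    p,q=monitor.read_tcp_pos(),monitor.read_orientation()
    c=vision.camera("wrist"); M=np.eye(4); M[:3,:3]=R.from_quat(q).as_matrix(); M[:3,3]=p
    return c,M@c["hand_eye"]
E
python3 - <<'E'
from h import *
c=vision.camera("top"); im=c["color"]
a=cv2.resize(im[130:240,180:290],(400,400),interpolation=cv2.INTER_CUBIC)
b=cv2.resize(im[130:240,275:425],(400,293),interpolation=cv2.INTER_CUBIC)
o=np.zeros((400,800,3),np.uint8);o[:,:400]=a;o[:293,400:]=b
cv2.imwrite("pics/crop1.png",cv2.convertScaleAbs(o,alpha=1.6))
s=.64
for n,u,v,z in[("hub",484,267,78),("s2",464,237,130),("s1",523,262,123),("s4",473,297,119),("e",497,235,66),("e",451,270,66),("e",504,293,66),
 ("two",335,286,102),("A",301,324,91),("B",375,298,91),("one",619,231,95),("empty",598,281,76),("orange",145,343,91)]:
    p=ray(c,u*s,v*s,z); print(n,p.round(),np.hypot(p[0],p[1]).round())
E
```

```text
hub [509. -73.  78.] 514.0
s2 [563. -24. 130.] 564.0
s1 [ 513. -146.  123.] 533.0
s4 [440. -43. 119.] 442.0
e [ 581. -104.   66.] 590.0
e [504.  -4.  66.] 504.0
e [ 455. -117.   66.] 470.0
two [464. 242. 102.] 523.0
A [385. 313.  91.] 496.0
B [440. 159.  91.] 468.0
one [ 585. -358.   95.] 686.0
empty [ 480. -316.   76.] 575.0
orange [343. 637.  91.] 724.0
```

View pics/crop1.png

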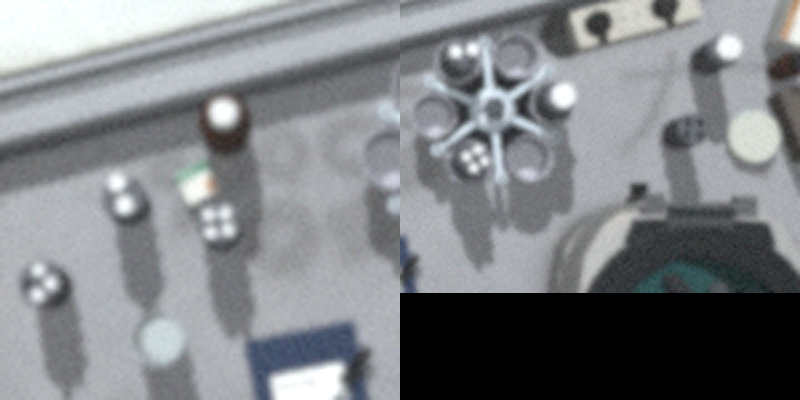

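The crop confirms them: left panel (45,283) shows three caps plus a hole, so it is loose_three and stays. (218,222) shows four caps and (125,195) two. In the right panel, (722,52) shows one cap and (685,130) is empty. The white-capped brown thing at (222,120) is a bottle. I'll refine with the wrist camera.

```bash
cat >> h.py <<'E'
def quat(phi):
    """tool down, fingers closing along world direction phi (rad), camera 90 deg CCW of it"""
    c,s=np.cos(phi),np.sin(phi)
    return R.from_matrix([[-s,c,0],[c,s,0],[0,0,-1]]).as_quat()
E
python3 - <<'E'
from h import *
print(monitor.read_clock())
for p in([500,-73,260],[581,-104,90],[504,-4,90],[455,-117,90],[440,159,60],[464,242,60],[585,-358,60]):
    for d in range(0,360,30):
        j=planner.inverse_kinematics(p,quat(np.radians(d)))
        print(d if j is not None else '--',end=' ')
    print()
q=quat(np.pi/2)
for k,p in enumerate([[570,-320,260],[520,-73,260],[460,200,260]]):
    r.move_ptp(p,q); r.sleep(.2); c,T=wrist()
    np.savez(f"v{k}.npz",K=c["K"],T=T,color=c["color"]); cv2.imwrite(f"pics/w{k}.png",cv2.resize(c["color"],(800,600),interpolation=cv2.INTER_CUBIC))
    print(monitor.read_clock(),monitor.read_qpos())
E
```

```text
0.2
0 30 60 90 120 150 180 210 240 270 300 330 
0 30 60 90 120 150 180 210 240 270 300 330 
0 30 60 90 120 150 180 210 240 270 300 330 
0 30 60 90 120 150 180 210 240 270 300 330 
0 30 60 90 120 150 180 210 240 270 300 330 
0 30 60 90 120 150 180 210 240 270 300 330 
0 30 60 90 120 150 180 210 240 270 300 330 
2.2417 [-6.25533826e-01  5.10710939e-01  1.64197034e-01  1.22427130e+00
 -5.08256534e-05 -6.24278581e-01]
3.4833 [-2.81922592e-01  2.63401422e-01 -2.05664657e-01  1.10193634e+00
 -1.00321889e-04 -2.80203091e-01]
4.8167 [ 2.60784585e-01  2.18192110e-01 -2.64727288e-01  1.08797973e+00
 -1.45341268e-04  2.62726920e-01]
```

View pics/w0.png

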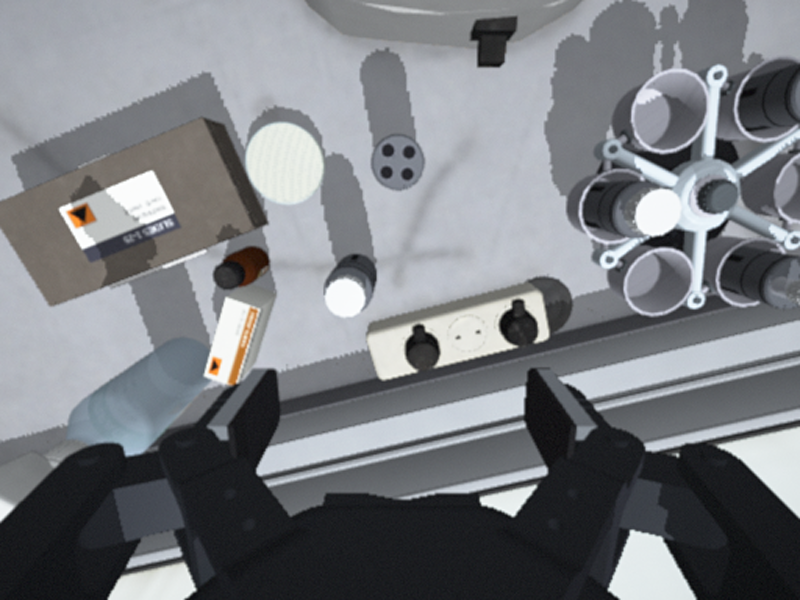

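View pics/w1.png

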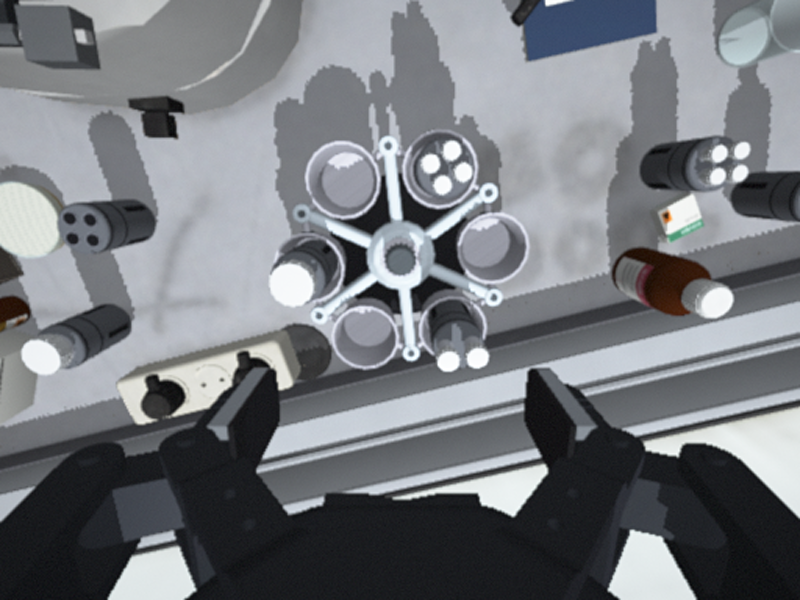

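View pics/w2.png

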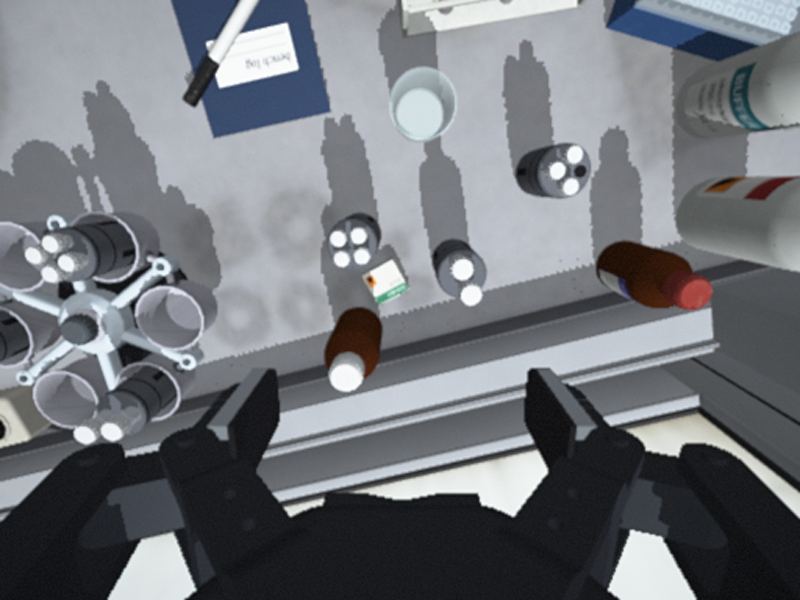

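w0: the one-cap carrier is at (348,297), the empty one at (398,162). w1: nut at (401,260), empty bucket mouths at (343,180), (492,247) and (367,333). w2: four caps centred at (351,248), two caps at (462,269) and (471,295), three (568,170). The sill is close behind, and a brown bottle stands near the four.

```bash
python3 - <<'E'
from h import *
from scipy.optimize import least_squares
s=.64
V=[dict(np.load(f"v{k}.npz")) for k in range(3)]
P=lambda k,u,v,z: ray(V[k],u*s,v*s,z,V[k]["T"]).round(1)
print("one",P(0,348,297,95),P(1,42,357,95)); print("four",P(2,350.7,247.7,91),P(1,727,159,91))
a,b=P(2,462,269,102),P(2,471,295,102); print("two",(a+b)/2,np.linalg.norm(a-b))
print("three",P(2,568,168,91),"empty",P(0,398,162,76),"nut",P(1,401,260,78),P(2,80,328,78))
print("bottle cap z150",P(2,347,370,150),"sill foot",P(2,500,285,0),P(2,300,325,0),P(0,330,368,0))
m=[P(1,344,180,66),P(1,492,247,66),P(1,367,334,66)]
seat=[(P(1,440,170,66)),P(1,291,284,123),(P(1,448,361,130)+P(1,477,357,130))/2,P(1,447,168,119)]
for q in m+seat: print(q)
ang=np.radians([0,120,240])
f=lambda x:np.concatenate([np.array([x[0]+76*np.cos(x[2]+a),x[1]+76*np.sin(x[2]+a)])-q[:2] for a,q in zip(ang,[m[0],m[1],m[2]])])
c0=np.mean(m,0)
for o in (1,-1):
  ang=o*np.radians([0,120,240]); S=least_squares(f,[c0[0],c0[1],np.arctan2(m[0][1]-c0[1],m[0][0]-c0[0])]); print(o,S.x,np.degrees(S.x[2]),S.fun.round(1))
E
```

```text
one [ 584.4 -363.1   95. ] [ 584.9 -364.5   95. ]
four [438.  159.5  91. ] [435.  156.3  91. ]
two [462.2  246.25 102.  ] 21.360009363293827
three [381.  317.2  91. ] empty [ 484.9 -324.3   76. ] nut [509.7 -75.8  78. ] [506.5 -69.4  78. ]
bottle cap z150 [510.5 161.3 150. ] sill foot [490.2 296.2   0. ] [532.   93.3   0. ] [ 689.4 -397.9    0. ]
[ 448.8 -120.1   66. ]
[501.4  -1.8  66. ]
[ 576.7 -105.4   66. ]
[441.5 -45.5  66. ]
[ 517.9 -152.1  123. ]
[571.55 -32.1  130.  ]
[441.4 -45.7 119. ]
1 [508.96666667 -75.76666667  -2.05045443] -117.48238518897674 [  25.1  -23.1   83.5  -70.6 -108.6   93.7]
-1 [508.96666667 -75.76666667  -2.50980726] -143.8013632924048 [-1.2 -0.6 -0.6  1.6  1.8 -1. ]
```

Fit is good: rotor centre (509,-75.8), residuals under 2 mm, and it agrees with the nut. The opposites are two → -143.8°, one → 96.2°, four → -23.8°. Starting with the two.

```bash
cat >> h.py <<'E'
HUB=np.array([509.,-75.8]); UP=240; GRIP=41   # GRIP: TCP height above the foot
def pick(xy,phi):
    q=quat(phi); r.command_gripper(62,40)
    r.move_ptp([*xy,UP],q); r.move_l([*xy,110],max_speed=200); r.move_l([*xy,GRIP],max_speed=80)
    r.command_gripper(30,40); print("grip",monitor.read_grip_width(),monitor.read_gripper_force())
    r.move_l([*xy,GRIP+15],max_speed=60); r.move_l([*xy,UP],max_speed=200)
    print("lifted",monitor.read_grip_width(),monitor.read_wrist_force(),monitor.read_clock())
def place(theta,phi,off=(0,0)):
    t=np.radians(theta); xy=HUB+76*np.array([np.cos(t),np.sin(t)])+off
    r.move_ptp([*xy,UP],quat(np.radians(phi))); r.move_l([*xy,GRIP+72],max_speed=200); r.sleep(.2)
    f0=np.array(monitor.read_wrist_force()); z=GRIP+72
    while z>GRIP+26:
        z-=3 if z>GRIP+34 else 1
        r.move_l([*xy,z],max_speed=40); d=np.array(monitor.read_wrist_force())-f0
        if abs(d[2])>3 or np.hypot(d[0],d[1])>8: break
    print("contact z-28-GRIP",z-28-GRIP,"f",d.round(1),np.array(monitor.read_tcp_pos()).round(1),monitor.read_clock())
    return xy,z
def release(xy,z):
    r.command_gripper(52); r.sleep(.2); r.move_l([*xy,z+60],max_speed=80); r.move_l([*xy,UP],max_speed=200)
E
python3 - <<'E'
from h import *
pick([462.2,246.2],np.radians(100)); c,T=wrist(); cv2.imwrite("pics/held.png",c["color"])
place(-143.8,126.2)
c=vision.camera("wrist"); cv2.imwrite("pics/seat2.png",c["color"])
b=vision.camera("side")["color"]; a=np.vstack([c["color"],b]); cv2.imwrite("pics/chk1.png",cv2.resize(a,(400,600)))
E
```

```text
grip 39.02275702299701 40.098273707408225
lifted 38.6500705108755 [-0.07825392  0.23923863 -2.45974387] 9.1
contact z-28-GRIP 0 f [-2.2  0.4  8.3] [ 447.8 -120.7   69.7] 16.0083
```

View pics/chk1.png

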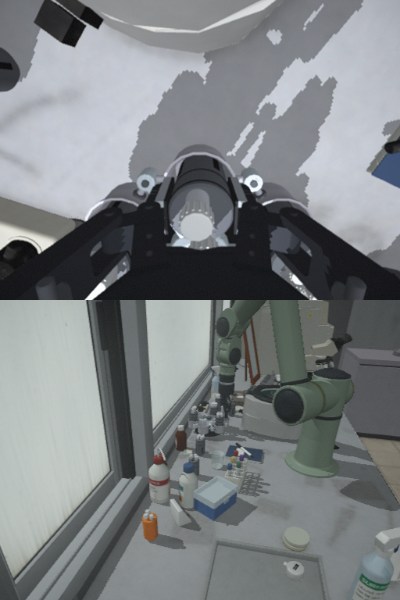

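It made contact exactly at the seated height and stands inside the bucket, cap seen at (195,225). Release, then the four.

```bash
python3 - <<'E'
from h import *
p=monitor.read_tcp_pos(); release(p[:2],p[2])
pick([438,159.3],np.radians(92)); print(place(-23.8,66.2))
E
```

```text
grip 38.930613678373014 40.121619537239894
lifted 39.24768816965134 [ 0.0810626   0.52111916 -0.81121239] 23.1833
contact z-28-GRIP 0 f [-1.5 -0.1  7.8] [ 578.8 -106.5   69.7] 29.8167
(array([ 578.53693476, -106.46944252]), 69)
```

```bash
python3 - <<'E'
from h import *
p=monitor.read_tcp_pos(); release(p[:2],p[2])
pick([584.5,-363.5],np.radians(110)); print(place(96.2,186.2)); 
E
```

```text
grip 39.24902710302917 40.18290417152457
lifted 38.779692448683434 [-0.53095123 -0.59137968 -1.94257736] 36.8167
contact z-28-GRIP 0 f [-2.8  0.1  9.8] [ 5.01e+02 -3.00e-01  6.99e+01] 43.6917
(array([ 5.00792049e+02, -2.44526738e-01]), 69)
```

```bash
python3 - <<'E'
from h import *
p=monitor.read_tcp_pos(); release(p[:2],p[2])
r.move_ptp([480,-73,290],quat(np.pi/2)); r.sleep(.2); c,_=wrist()
cv2.imwrite("pics/final.png",cv2.resize(c["color"],(800,600))); print(monitor.read_clock())
E
```

```text
47.4
```

View pics/final.png

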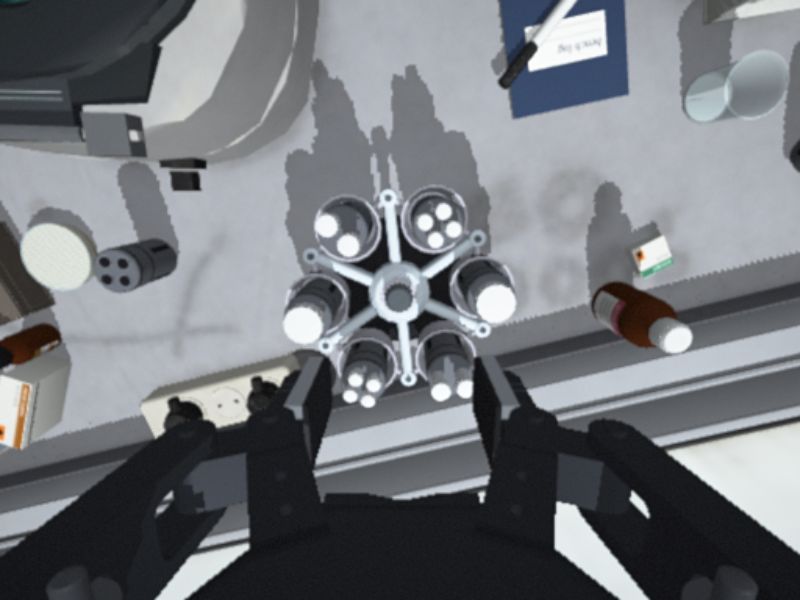

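All six buckets hold upright carriers, each opposite its match: two (340,235)/(452,390), four (438,225)/(365,385), one (495,300)/(305,323). The empty carrier still stands at (135,265), and the bottle and box are where they were.

```bash
python3 -c "
from h import *
print(hand_in())"
```

```text
the job is handed in; nothing more can be done
None
```

The rotor is balanced and handed in: the one-, two- and four-tube carriers each made contact at seated height opposite their match, and I never reached for the three-tube or empty carriers (the last picture shows the empty one in place; the three-tube one was out of view).

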